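# Open the pressure cap of a honey warmer's water jacket

### The arm

A 6-joint arm with a two-finger parallel gripper is mounted at the origin on the work surface. World frame = base frame: x ahead of the robot, y to its left, z up, the work surface at z = 0. Lengths are in m, angles in degrees, forces in N, time in s.
With the tool pointing down it reaches from about 0.275 to 0.75 m from the base axis. Payload 10.2 kg.
Tool frame: the origin (TCP) lies midway between the tips of the shut fingers; the grasp point (between the pads) lies 19 mm behind it (env.pinch_z is the distance from the TCP to the grasp point, in m); z points along the fingers, x is the direction in which the jaws open and shut, and the axes are right-handed (so a half turn about z gives the same grasp; the last joint's range is limited). The gripper opens to 85 mm and grips with 20 to 120 N. Pads are 22 mm wide; open, the fingers measure 114 mm over their backs; the gripper's body (76 mm by 85 mm) begins 54 mm behind the grasp point. The pads swing forward as they close: fully open they stand 13 mm farther back than shut.
Start: joints at [62.258, 17.928, 85.812, -0, 76.261, -12.8], TCP at [0.135, 0.507, 0.231] pointing down, gripper open.
Joint ranges: [-168.41, 168.41], [-55.51, 124.54], [10.69, 146.95], [-70.63, 250.63], [1, 178], [-165.06, 165.06]. Speed limits (degrees/s): [136.94, 136.94, 172.46, 180, 180, 180].

### API

Orientations are given as [roll, pitch, yaw] about the fixed x, y, z axes, in that order (R = Rz(yaw) Ry(pitch) Rx(roll)).
In Python, from workcell import env, optics, finder gives the robot as it stands. Calls block until the motion is done:
- env.goto(position, orientation): joint-space move of the TCP to a pose.
- env.line_to(position, frame=None, velocity=0.15, contact_N=None): straight line of the TCP; frame=None keeps the orientation; velocity is the mean speed in m/s. With contact_N (N) it stops when the force on the tool has changed by that much, and returns True; else False.
- env.goto_joints(angles): joint-space move.
- env.open_gripper() and env.close_gripper(squeeze=None): open the fingers fully, or close them until they stop; squeeze is the grip in N (None keeps the last).
- env.wait(seconds).
- env.ik(position, orientation): joint angles nearest the present ones, or None.
- env.get_obs(): the state.
- optics.capture(name): name is "scene" or "top" or "wrist"; returns the picture (420x560x3 uint8, red, green, blue); there is no depth.
- optics.camera_model(name): a dict with "fx", "fy", "cx", "cy" (pixels), "dist" ([k1, k2, p1, p2, k3] as OpenCV has them; the pictures are not rectified), "camera_from_world" (4x4, takes a point from world to camera coordinates); the wrist camera has in their place "hand_eye" (4x4, takes a point from camera to tool coordinates, whose origin is the TCP and whose axes are the tool frame's). Camera axes: x right, y down, z forward; pixel columns grow to the right and rows downward; lengths in m; the calibration is good to about 2 mm. A picture is of the moment at which its call begins: read the wrist's pose just before it. camera_model takes no time and is no camera call.
A pose or a line that the arm cannot do raises env.PlanningError and nothing moves.
- env.hand_in(): hands the job in, once; it reports no verdict.
Trained networks look in the newest picture that a camera, given by its name, has taken for a name from the list of things; names that differ only in an ending like _2 or _b are one class to them, and where a whole thing is asked for, a point or a joint stands for the part that bears it (a point fixed in the world has none). Each returns a list of dicts, best first, with "conf" (0 to 1); they miss things now and then, are a little off and sometimes report something else, mostly with a low value. They report only what shows in the picture. A call takes as long as a camera call. They do not tell look-alikes from the thing itself.
- finder.recognise(query, camera): "rect" ([left, top, right, bottom] in pixels, round what is visible of it).
The state is a dict: "t": time; "q": joint angles; "qvel": joint speeds; "joint_efforts": joint torques, N m; "tool_pos": TCP position; "tcp_rot": TCP orientation; "contact_force": force on the tool from outside, world axes, zero at the start; "wrist_torque": the same for the moment, N m; "finger_gap": finger opening in m.
Only numpy, scipy, OpenCV 4.12 (cv2) and the standard library are available. Lean on these libraries where they do the work, as an engineer would, in place of code of your own. Each camera call takes 0.05 s, during which the arm holds its last target.

### The job

The honey warmer's water jacket needs topping up: take the pressure cap off its filler neck. Turn it to the first stop and let it stand there for two seconds to vent, then press it down only as far as it needs and turn it past the stop, never forcing it against the stop or the seal with more than 20 N, then lift it off and set it down gently, grip bar up, in the empty half of the steel tray. Leave everything else where it is.

Things in the scene. Friction and masses are not known exactly. Their poses are not given: they have to be found in the camera images.
- tank: Bench honey warmer: fixed round steel tank, 310 mm across, shoulder 150 mm above the table. Origin: centre of its underside. On its top a 180 mm pot lid whose black knob reaches 199 mm; handles at the sides, honey gate and thermostat on the +x side. Its brass water filler neck, closed by the cap, stands on the shoulder at x = -127 mm in the tank's frame; the stop teeth and the rubber seal in the neck's mouth belong to the tank.
- neck: Brass filler neck fixed on the tank's shoulder, a 41 mm tube with a 54 mm flange. Origin: centre of the flange's top, on its vertical axis, 188 mm above the table, x axis along the tank's. Tight, the cap's origin is about 12 mm above it; at the first stop, let rise, about 14 mm.
- neck_slot (a point): One of the flange's two open slots, 22 mm from the neck's axis; both lie on the neck's x axis, 180 degrees apart. With the cap's x axis along it (cap yaw minus neck yaw between -0.12 and +0.12 rad) the ears are free and the cap lifts off; an end wall stops it at about +0.16.
- cap: Pressure cap, like a radiator cap: black plastic, 66 mm across, a disc with a 20 mm skirt below and a grip bar on top, 0.2 kg. Origin: centre of the disc's underside, on its axis, z up. Opens ANTICLOCKWISE seen from above. Cap yaw minus neck yaw: tight -1.16 to -1.05 rad, first stop about -0.60: teeth there block the ears until the cap is pressed down. Turning is otherwise light.
- cap_bar (a point): Middle of the top of the cap's upright grip bar: 29 mm above the cap's origin. The bar runs along the cap's x axis, 54 mm long, 16 mm thick, rising 26 mm above the flat top of the disc.
- cap_ear (a point): Top of one of the cap's two steel ears (the other is opposite), which run under the neck's flange. From the first stop they must go down 3.5 to 10.5 mm to clear the teeth; this differs from tank to tank and cannot be measured. About 1.5 mm deeper the cap bottoms hard on a rubber seal, felt as a sharp rise of force above the spring's.
- cap_foot (a point): Middle of the underside of the cap's spring-loaded valve disc (28 mm across), pressed on a seat in the neck. Free, it reaches 31 mm below the cap's origin; the cap stands on it when set down. The spring lifts the cap with 10 N when tight, 8 N at the first stop, and 0.8 N more per mm pressed; released, the cap pops up some 6 mm.
- tray: Shallow stainless tray, 240 mm (its x) by 170 mm (its y), rim 20 mm high, floor and walls 4 mm thick; fixed to the table. Origin: centre of its underside. Its -x half is empty; a jar lid lies in the other half.
- jar_mid: honey jar, ribbed amber glass barrel 58 mm across, 84 mm high, paper band, black lid; stands alone near the robot between the warmer and the tray. Bystander. Origin: centre of its underside.
- jar_right: honey jar like jar_mid, at the right of the table. Bystander. Origin: centre of its underside.
- jar_small: smaller honey jar 50 mm across, 72 mm high, steel lid, at the right of the table. Bystander. Origin: centre of its underside.
- bottle: closed amber honey bottle 60 mm across, 235 mm high, between warmer and tray, towards the back. Bystander. Origin: centre of its underside.
- jug: steel measuring jug, rim 100 mm across, 125 mm high, at the left of the table. Bystander. Origin: centre of its underside.
- jar_lid: plain round black screw lid of a jar, 62 mm across, 12 mm high, no grip bar; lies in the tray's +x half. Bystander. Origin: centre of its underside.
- label_roll: roll of blank paper labels lying flat, 90 mm across, 29 mm high, near the robot at the left. Bystander. Origin: centre of its underside.
- spatula: wooden-handled spatula lying flat, near the robot at the right. Bystander. Origin: centre of its underside as it lies.
Mind the look-alikes: they are no part of the job. What is shaped like the cap but purple is not meant.

How it is judged (in metres and radians):
On the way, in this order (a step that is already met when the one before it is completed fails the run):
1. cap turned to the first stop (0.52 to 0.65 rad short of the slots) and left there on the neck for 2 s (horizontal distance between cap and neck below 0.008 m and z of cap in the frame of neck between 0 and 0.017 m and angle between the x axis of cap and the x axis of neck, either way round between 0.52 and 0.65 rad), for 1.8 s.
2. cap pressed down and turned past the stop until its ears stand in the slots, still on the neck (horizontal distance between cap and neck below 0.008 m and z of cap in the frame of neck below 0.021 m and angle between the x axis of cap and the x axis of neck, either way round below 0.16 rad).
At the end, for the whole second after the job is handed in: The cap stands at rest in the tray's empty half (its centre at x from -100 to +10 mm and y within 65 mm in the tray's frame), on the tray floor, grip bar up within 0.12 rad, released (x of cap in the frame of tray between -0.1 and 0.01 m and y of cap in the frame of tray between -0.065 and 0.065 m and z of cap in the frame of tray between 0.024 and 0.042 m and angle between cap's own z axis and vertical below 0.12 rad and linear speed of cap below 0.02 m/s); the robot touches nothing.
It fails at once if the cap is turned against the stop teeth or pressed on the seal (both part of the tank) with more than 20 N, the spring not counted (contact force between cap and tank above 20 N).
It fails at once if the cap is wrenched on the neck with more than 60 N (its spring alone makes 20) (contact force between cap and neck above 60 N).
It fails at once if the cap lands in the tray faster than 0.45 m/s (dropped) (horizontal distance between cap and tray below 0.12 m and z of cap in the frame of tray below 0.05 m and linear speed of cap above 0.45 m/s).
It fails at once if a bystander is moved by more than 15 mm (distance of any of jar_mid, jar_right, jar_small, bottle, jug, jar_lid, label_roll, spatula from where it was at the start of the episode above 0.015 m).
It also fails if it takes over 72 s, if anything falls off the work surface, if the arm or the gripper's body presses on something with over 40 N, if the wrist force passes 120 N, or if a joint passes its speed limit or range.

## Working session

There is one attempt and no reset: what is moved stays moved. The work goes in short steps, each a Python script; the robot and the scene stay as the last script left them, time stands still between calls to the robot, and variables do not carry over. Pictures are saved under pics/ and viewed, and the job is handed in when it is done.

```bash
ls; mkdir -p pics; python3 - <<'E'
from workcell import env, optics, finder
import cv2
print(env.get_obs(), env.pinch_z)
for n in ["scene","top","wrist"]:
    im=optics.capture(n); cv2.imwrite(f"pics/{n}0.png",im[:,:,::-1])
    m=optics.camera_model(n); print(n,m)
    for q in ["cap","neck","tank","tray"]:
        print(q,[(d['rect'],round(d['conf'],2)) for d in finder.recognise(q,n)])
print(env.get_obs()['t'])
E
```

```text
pics
{'t': 0.0, 'q': array([ 6.22582495e+01,  1.79607945e+01,  8.58552793e+01, -2.96013767e-04,
        7.62622583e+01, -1.27988745e+01]), 'qvel': array([ 0.03629379, -0.0322843 ,  0.02734978,  0.02269117,  0.05690888,
        0.11329413]), 'joint_efforts': array([-9.90328408e-04, -4.12255776e+01, -2.59745604e+01, -1.76471463e-04,
        4.08415348e-03, -1.99925188e-05]), 'tool_pos': array([0.13524911, 0.50699917, 0.23071468]), 'tcp_rot': array([-1.79982927e+02,  7.64494833e-02,  7.50572058e+01]), 'contact_force': array([-0.97977235, -0.4762368 , -0.64275935]), 'wrist_torque': array([-0.08032113, -0.0523353 ,  0.09478929]), 'finger_gap': 0.08518039608807194} 0.0187
scene {'fx': 447.78819192803394, 'fy': 447.78819192803394, 'cx': 281.9866453250212, 'cy': 209.88690105688815, 'dist': array([-0.09312741,  0.        ,  0.        ,  0.        ,  0.        ]), 'camera_from_world': array([[-0.56030354,  0.82811815, -0.01674116,  0.3023887 ],
       [ 0.56461235,  0.36707155, -0.73923702, -0.17347434],
       [-0.60603039, -0.42364939, -0.67323722,  1.64412939],
       [ 0.        ,  0.     
[... 797 characters left out ...]
6, 367.0, 287.8], 0.55)]
neck []
tank [([308.1, 123.2, 428.5, 243.8], 0.81)]
tray [([195.3, 130.1, 248.7, 211.1], 0.69)]
wrist {'fx': 356.6982474155179, 'fy': 356.6982474155179, 'cx': 281.98713129654675, 'cy': 206.6630003483392, 'dist': array([-0.05191162,  0.        ,  0.        ,  0.        ,  0.        ]), 'hand_eye': array([[ 9.99998959e-01, -2.27936398e-04, -1.42493218e-03,
        -3.56600257e-04],
       [ 6.18817305e-04,  9.59781166e-01,  2.80748519e-01,
        -7.06295337e-02],
       [ 1.30363026e-03, -2.80749108e-01,  9.59780308e-01,
        -1.42259982e-01],
       [ 0.00000000e+00,  0.00000000e+00,  0.00000000e+00,
         1.00000000e+00]])}
cap []
neck []
tank []
tray []
0.75
```

View pics/scene0.png

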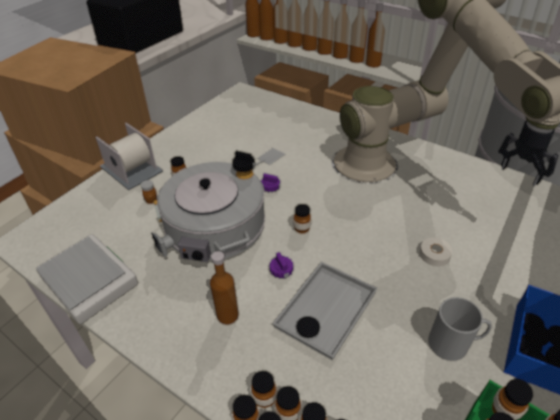

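View pics/top0.png

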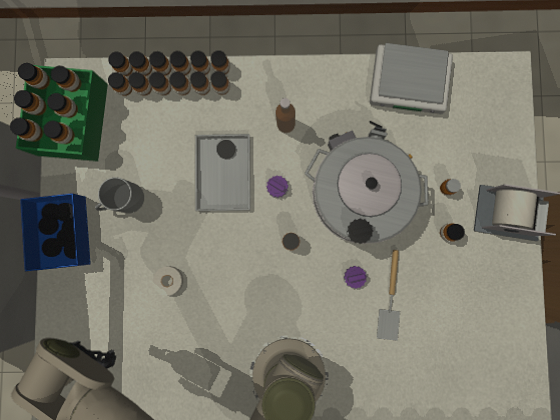

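View pics/wrist0.png

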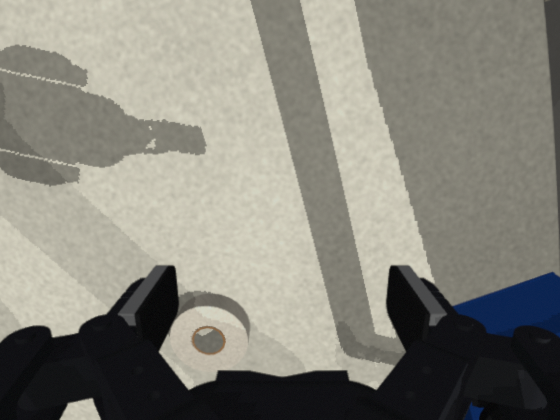

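The real cap is the black disc at top (360,231), which is scene (244,163). It sits on the warmer's shoulder, opposite the gate at (377,128). The look-alikes are the purple ones at top (277,187) and (356,277), standing on the table, and the jar lid in the tray at (226,149). Next I'll confirm this in a crop and localise it.

```bash
cat > h.py <<'E'
from workcell import env, optics, finder
import cv2, numpy as np
from scipy.spatial.transform import Rotation as R
def cam(n,obs=None):
    m=optics.camera_model(n); K=np.array([[m['fx'],0,m['cx']],[0,m['fy'],m['cy']],[0,0,1]])
    if n=='wrist':
        T=np.eye(4); T[:3,:3]=R.from_euler('xyz',obs['tcp_rot'],degrees=True).as_matrix(); T[:3,3]=obs['tool_pos']
        C=np.linalg.inv(T@m['hand_eye'])
    else: C=m['camera_from_world']
    return K,m['dist'],C
def unproj(c,px,z):
    K,d,C=c; u=cv2.undistortPoints(np.array([[px]],float),K,d)[0,0]
    Rm=C[:3,:3]; o=-Rm.T@C[:3,3]; r=Rm.T@np.array([u[0],u[1],1]); return o+r*(z-o[2])/r[2]
def proj(c,P):
    K,d,C=c; P=np.atleast_2d(P).astype(float)
    return cv2.projectPoints(P,cv2.Rodrigues(C[:3,:3])[0],C[:3,3],K,d)[0][:,0]
E
python3 - <<'E'
from h import *
c=cam('top'); s=cam('scene')
print('cap',unproj(c,(360,231),0.203),unproj(s,(244,163),0.215), 'knob',unproj(c,(371.5,183.5),0.199))
print('lid',unproj(c,(226,149),0.016))
for p in [(197,132),(250,130.5),(252.5,211),(198,211.5)]: print('tray',unproj(c,p,0.02))
for p in [(290.5,241)]: print('jarmid',unproj(c,p,0.084))
print('bottle',unproj(c,(286,104),0.235))
a=cv2.imread('pics/top0.png')[170:260,320:440]; b=cv2.imread('pics/scene0.png')[130:220,200:320]
cv2.imwrite('pics/crop0.png',np.vstack([cv2.resize(a,None,fx=4,fy=3.3,interpolation=3)[:300],cv2.resize(b,None,fx=4,fy=3.3,interpolation=3)[:300]]))
for d in [0.45]: 
  P=unproj(c,(360,231),0.203);print(env.ik([P[0],P[1],0.4],[180,0,75]))
E
```

```text
cap [ 0.44074112 -0.20237993  0.203     ] [ 0.46483986 -0.17902772  0.215     ] knob [ 0.57308493 -0.2380088   0.199     ]
lid [0.71405519 0.19450956 0.016     ]
tray [0.76979905 0.28753226 0.02      ]
tray [0.77264114 0.11669507 0.02      ]
tray [0.51288302 0.10953231 0.02      ]
tray [0.51305379 0.2826871  0.02      ]
jarmid [ 0.41623041 -0.01004264  0.084     ]
bottle [ 0.79233806 -0.00162795  0.235     ]
[ -38.53849718    9.43921321   71.93725128    0.           98.62353551
 -113.53849718]
```

View pics/crop0.png

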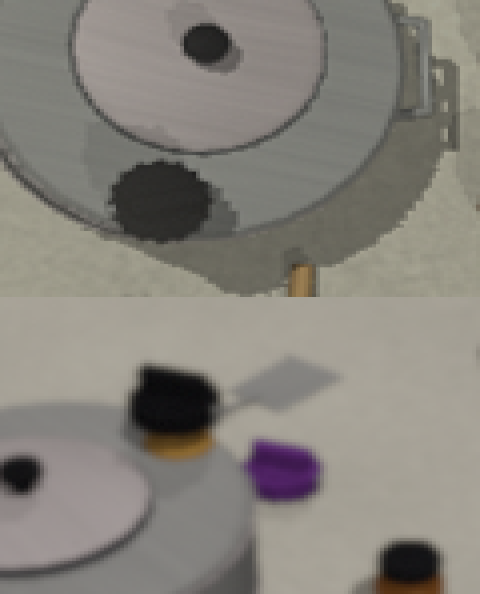

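The crop confirms it: a black cap with a grip bar on a brass neck, and only the other one is purple. Next I'll move the wrist camera over it.

```bash
python3 - <<'E'
from h import *
env.goto([0.44,-0.198,0.35],[180,0,12])
o=env.get_obs(); im=optics.capture('wrist'); cv2.imwrite('pics/w1.png',im[:,:,::-1])
np.save('o1.npy',np.r_[o['tool_pos'],o['tcp_rot']]); print(o['t'],o['q'],o['tool_pos'],o['tcp_rot'],o['contact_force'],o['wrist_torque'])
im=optics.capture('top'); cv2.imwrite('pics/t1.png',im[:,:,::-1])
E
```

```text
3.4917 [-3.81130024e+01  9.16926099e+00  7.94389984e+01  6.35499151e-03
  9.13947354e+01 -5.01728295e+01] [ 0.440221   -0.19748786  0.3499577 ] [-1.79993631e+02 -2.96096958e-03  1.20599814e+01] [ 0.33409376 -0.33093146 -0.0950258 ] [-0.02607747 -0.00027203  0.04016791]
```

View pics/w1.png

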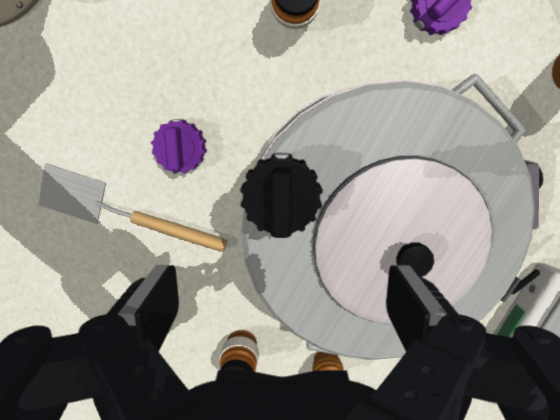

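```bash
python3 - <<'E'
from h import *
a=cv2.imread('pics/w1.png')[145:250,230:335]
a=np.clip(a.astype(float)*3.5,0,255).astype(np.uint8)
cv2.imwrite('pics/w1c.png',cv2.resize(a,(590,590),interpolation=2))
E
```

```text
(no output)
```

View pics/w1c.png

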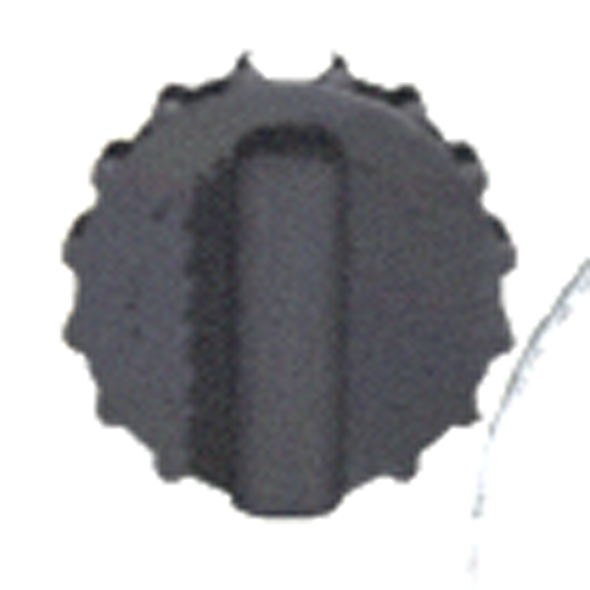

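```bash
python3 - <<'E'
from h import *
v=np.load('o1.npy'); o=dict(tool_pos=v[:3],tcp_rot=v[3:]); c=cam('wrist',o)
s=105/590
P=lambda x,y:(230+x*s,145+y*s)
bar=[unproj(c,P(*p),0.229)[:2] for p in [(240,160),(340,160),(236,490),(343,490)]]
print(np.round(bar,4)); 
m=(bar[0]+bar[1])/2; n=(bar[2]+bar[3])/2; print('yaw bar',np.degrees(np.arctan2(*(n-m)[::-1])))
print('bar end', unproj(c,P(290,515),.227), unproj(c,P(291,155),.227), unproj(c,P(291,130),.227))
# disc side silhouettes
print('L/R',unproj(c,P(65,290),.2),unproj(c,P(515,290),.2))
x0=(bar[0]+bar[1]+bar[2]+bar[3])/4; print(x0)
im=cv2.imread('pics/w1.png')
print(proj(c,[[0.5717,-0.2364,.199]]), unproj(c,(415,257),.197))
# overlay model
cx=np.array([.4437,-.2005]); 
import sys
ps=proj(c,unproj(c,(282,196),.203)); print(unproj(c,(282,196),.203))
E
```

```text
[[ 0.4297 -0.18  ]
 [ 0.4427 -0.1772]
 [ 0.4386 -0.226 ]
 [ 0.4532 -0.2229]]
yaw bar -78.07795436923213
bar end [ 0.44687383 -0.22880922  0.227     ] [ 0.43626747 -0.17829759  0.227     ] [ 0.43556118 -0.1749793   0.227     ]
L/R [ 0.40830678 -0.2106433   0.2       ] [ 0.47467482 -0.19651368  0.2       ]
[ 0.44103332 -0.20151123]
[[414.96086581 259.79472233]] [ 0.57185244 -0.23448203  0.197     ]
[ 0.44153855 -0.20222837  0.203     ]
```

```bash
python3 - <<'E'
from h import *
v=np.load('o1.npy'); o=dict(tool_pos=v[:3],tcp_rot=v[3:]); c=cam('wrist',o)
def draw(im,c,f):
    th=np.linspace(0,2*np.pi,200)
    n=np.array([.4413,-.2022]); 
    for yaw,col in [(-15,(0,0,255)),(-12,(0,255,0))]:
        a=np.radians(yaw); t=n+.127*np.array([np.cos(a),np.sin(a)])
        pts=proj(c,np.c_[t[0]+.155*np.cos(th),t[1]+.155*np.sin(th),0*th+.15])
        cv2.polylines(im,[np.int32(pts*f)],True,col,1)
    pts=proj(c,np.c_[n[0]+.033*np.cos(th),n[1]+.033*np.sin(th),0*th+.202]);cv2.polylines(im,[np.int32(pts*f)],True,(255,0,0),1)
    a=np.radians(-78.1);X=np.array([np.cos(a),np.sin(a)]);Y=np.array([-X[1],X[0]])
    b=[np.r_[n+sx*.027*X+sy*.008*Y,.229] for sx,sy in [(1,1),(1,-1),(-1,-1),(-1,1)]]
    cv2.polylines(im,[np.int32(proj(c,b)*f)],True,(255,255,0),1)
im=cv2.resize(cv2.imread('pics/w1.png')[:,200:],None,fx=2,fy=2)[:600]
im=np.ascontiguousarray(im); 
big=cv2.resize(cv2.imread('pics/w1.png'),None,fx=2,fy=2); draw(big,c,2); cv2.imwrite('pics/ov.png',big[120:720,420:])
ct=cam('top'); b=cv2.resize(cv2.imread('pics/top0.png'),None,fx=4,fy=4); draw(b,ct,4); cv2.imwrite('pics/ovt.png',b[440:1020,1160:1760])
E
```

```text
(no output)
```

View pics/ov.png

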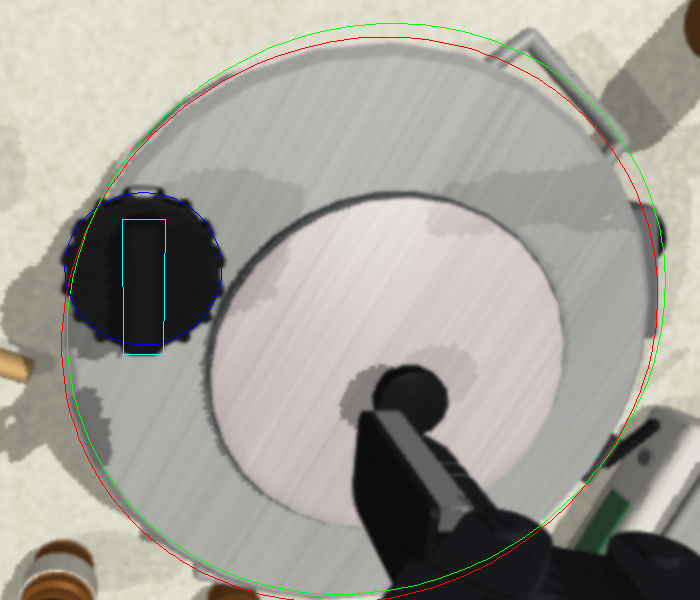

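View pics/ovt.png

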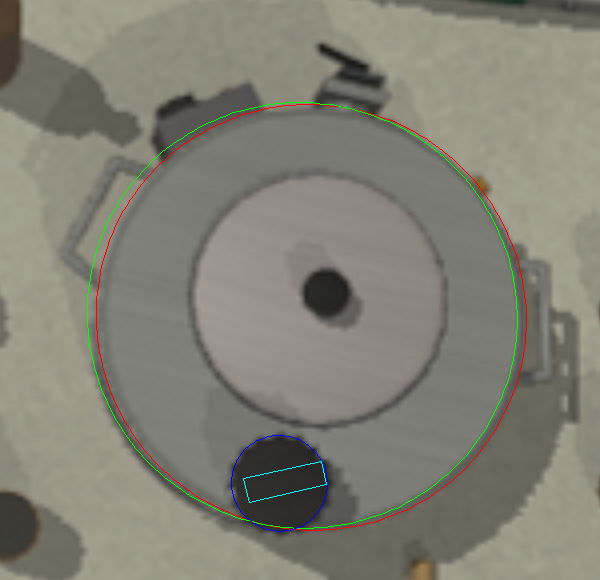

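The model overlay fits: cap centre (0.4413, -0.2022), bar yaw -78°, tank yaw about -15.5°. That puts the cap at about -1.09 rad relative to the neck, inside the tight range. Next is a gentle grasp, checking the forces.

```bash
cat >> h.py <<'E'
def st(tag=''):
    o=env.get_obs(); print(tag,'t%.2f'%o['t'],np.round(o['tool_pos'],4),'yaw%.2f'%o['tcp_rot'][2],'F',np.round(o['contact_force'],1),'T',np.round(o['wrist_torque'],2),'gap%.4f'%o['finger_gap'],flush=True); return o
E
python3 - <<'E'
from h import *
env.goto([0.4413,-0.2022,0.25],[180,0,12]); st()
print(env.line_to([0.4413,-0.2022,0.2052],velocity=0.06,contact_N=5)); st()
env.close_gripper(20); st('closed')
im=optics.capture('wrist'); cv2.imwrite('pics/w2.png',im[:,:,::-1])
E
```

```text
t4.08 [ 0.4417 -0.2023  0.2512] yaw12.02 F [-0.2 -0.1  1.5] T [ 0.    0.01 -0.  ] gap0.0856
False
 t4.97 [ 0.4414 -0.2023  0.2055] yaw12.00 F [ 0.4 -0.1  0.4] T [-0.   -0.01  0.01] gap0.0857
closed t5.61 [ 0.4413 -0.2022  0.2053] yaw12.00 F [-1.3  0.7  1.4] T [0.   0.06 0.07] gap0.0156
```

View pics/w2.png

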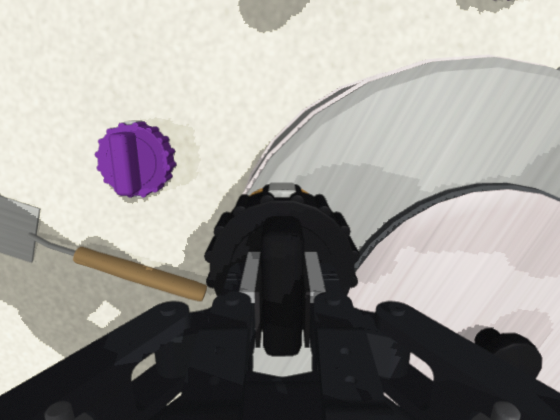

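```bash
python3 - <<'E'
from h import *
env.close_gripper(40); o=st('sq40'); T0=o['wrist_torque'][2]; z=0.2052; yaw=12
for i in range(7):
    yaw+=3
    env.goto([0.4413,-0.2022,z],[180,0,yaw]); o=st(yaw)
    if abs(o['wrist_torque'][2]-T0)>0.2: print('stop');break
    fz=o['contact_force'][2]
    if fz>4: z+=0.0005
E
```

```text
sq40 t5.88 [ 0.4413 -0.2022  0.2053] yaw12.00 F [-0.8  0.6  3.4] T [0.06 0.1  0.  ] gap0.0153
15 t6.12 [ 0.4414 -0.2023  0.2054] yaw14.93 F [-0.   0.2  2.7] T [-0.02  0.08  0.04] gap0.0151
18 t6.38 [ 0.4414 -0.2023  0.2054] yaw17.89 F [-0.6  0.6  4.4] T [0.   0.06 0.11] gap0.0154
21 t6.62 [ 0.4414 -0.2022  0.2057] yaw20.86 F [0.6 0.7 2.5] T [-0.09 -0.16  0.1 ] gap0.0151
24 t6.88 [ 0.4414 -0.2022  0.2058] yaw23.86 F [1.  0.3 3.6] T [-0.02 -0.23  0.11] gap0.0148
27 t7.12 [ 0.4414 -0.2023  0.2059] yaw26.89 F [-0.6 -0.2  5.2] T [ 0.07 -0.1   0.06] gap0.0150
30 t7.38 [ 0.4413 -0.2023  0.2063] yaw29.85 F [ 0.5 -0.2  4.5] T [-0.06 -0.06  0.08] gap0.0148
33 t7.62 [ 0.4413 -0.2022  0.2067] yaw32.85 F [-0.1  0.1  4.1] T [-0.12 -0.04  0.11] gap0.0154
```

```bash
python3 - <<'E'
from h import *
z=0.2067; yaw=33; 
for i in range(12):
    yaw+=0.75; 
    env.goto([0.4413,-0.2022,z],[180,0,yaw]); o=st(yaw)
    if abs(o['wrist_torque'][2])>0.2: print('stop');break
    if o['contact_force'][2]>2.5: z+=0.0003
print(z)
E
```

```text
33.75 t7.88 [ 0.4413 -0.2023  0.2067] yaw33.70 F [-0.3 -0.7  4.6] T [-0.11  0.01 -0.1 ] gap0.0153
34.5 t8.12 [ 0.4413 -0.2022  0.2069] yaw34.49 F [-0.3 -0.4  2.9] T [-0.24 -0.12 -0.04] gap0.0152
35.25 t8.38 [ 0.4413 -0.2022  0.2071] yaw35.26 F [ 1.4 -0.9  0.4] T [-0.2  -0.24 -0.08] gap0.0152
36.0 t8.62 [ 0.4412 -0.2022  0.2072] yaw36.02 F [ 0.6 -1.1  0.6] T [-0.23 -0.18  0.06] gap0.0151
36.75 t8.88 [ 0.4413 -0.2021  0.2072] yaw36.76 F [ 0.1 -0.2 -0.5] T [-0.17 -0.24 -0.01] gap0.0150
37.5 t9.12 [ 0.4413 -0.2021  0.2073] yaw37.51 F [ 1.6 -0.   0.6] T [-0.12 -0.18  0.06] gap0.0149
38.25 t9.38 [ 0.4413 -0.2022  0.2073] yaw38.26 F [-0.5 -0.3  1. ] T [-0.06 -0.17  0.03] gap0.0154
39.0 t9.62 [ 0.4413 -0.2022  0.2073] yaw39.01 F [ 0.9 -0.7  1.6] T [-0.09 -0.09 -0.01] gap0.0153
39.75 t9.88 [ 0.4412 -0.2023  0.2073] yaw39.75 F [ 0.  -1.5  0.2] T [-0.13 -0.02 -0.08] gap0.0150
40.5 t10.12 [ 0.4412 -0.2023  0.2073] yaw40.50 F [-0.  -2.2  0.6] T [-0.36  0.18 -0.15] gap0.0154
41.25 t10.38 [ 0.4411 -0.2024  0.2073] yaw41.25 F [-2.6 -3.4  0.9] T [-0.58  0.49 -0.15] gap0.0152
42.0 t10.62 [ 0.4411 -0.2024  0.2073] yaw42.03 F [-3.8 -4.5  1.1] T [-0.65  0.67 -0.28] gap0.0155
stop
0.20729999999999998
```

```bash
python3 - <<'E'
from h import *
env.goto([0.4413,-0.2022,0.2073],[180,0,40]); st()
env.wait(2.3); st()
E
```

```text
t10.88 [ 0.4412 -0.2023  0.2073] yaw40.07 F [-4.1 -3.4  1.5] T [-0.6   0.6  -0.12] gap0.0154
 t13.18 [ 0.4412 -0.2023  0.2073] yaw40.05 F [-4.2 -3.7  1.6] T [-0.62  0.65 -0.12] gap0.0150
```

```bash
python3 - <<'E'
from h import *
im=optics.capture('wrist'); cv2.imwrite('pics/w3.png',im[:,:,::-1])
a=cv2.imread('pics/w2.png')[170:370,190:370];b=im[170:370,190:370,::-1]
a,b=[np.clip(x.astype(float)*3,0,255).astype(np.uint8) for x in (a,b)]
cv2.imwrite('pics/w3c.png',cv2.resize(np.hstack([a,b]),None,fx=2.2,fy=2.2))
E
```

```text
(no output)
```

View pics/w3c.png

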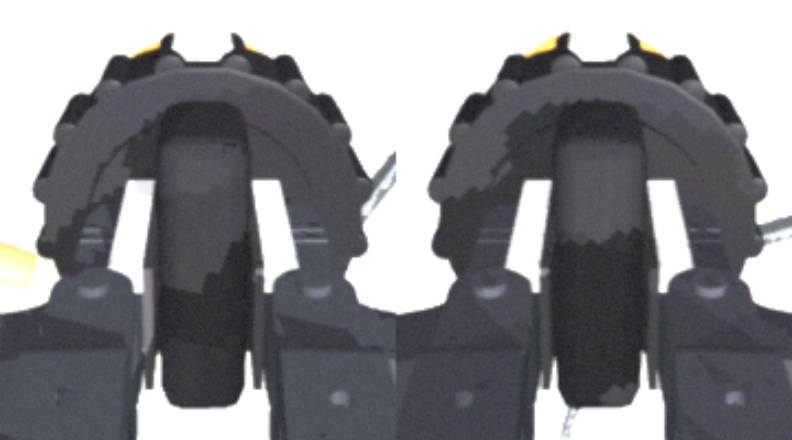

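Grip hasn't slipped. The cap vented 2.3 s at the stop. Now I'll press in 0.5 mm steps, backing off the tooth before each press and then probing gently.

```bash
cat > press.py <<'E'
from h import *
import sys
d0,d1=float(sys.argv[1]),float(sys.argv[2])
X,Y,Z=0.4413,-0.2022,0.2073
env.close_gripper(50)
env.goto([X,Y,Z],[180,0,39]); st('back')
d=d0
while d<=d1+1e-9:
    env.line_to([X,Y,Z-d/1000],velocity=0.01); o0=st('press %.1f'%d)
    blocked=False
    for yw in (40.2,41.2,42.2):
        env.goto([X,Y,Z-d/1000],[180,0,yw]); o=st('   %.1f'%yw)
        dT=o['wrist_torque'][2]-o0['wrist_torque'][2]; dF=np.linalg.norm((o['contact_force']-o0['contact_force'])[:2])
        if dT<-0.16 or dF>4.5: blocked=True; break
    if not blocked:
        print('FREE? at',d); break
    env.goto([X,Y,Z-d/1000],[180,0,39])
    d+=0.5
E
python3 press.py 1.5 3.0
```

```text
back t13.69 [ 0.4412 -0.2022  0.2073] yaw39.04 F [-3.1 -2.4  1.1] T [-0.58  0.68 -0.06] gap0.0152
press 1.5 t13.99 [ 0.4414 -0.2022  0.2063] yaw39.03 F [-5.3 -2.2  5.9] T [-0.37  0.9   0.02] gap0.0149
   40.2 t14.24 [ 0.4414 -0.2023  0.2063] yaw40.22 F [-4.7 -2.3  6.5] T [-0.41  0.86 -0.08] gap0.0154
   41.2 t14.49 [ 0.4413 -0.2024  0.2063] yaw41.21 F [-4.5 -2.6  5.6] T [-0.58  0.92 -0.15] gap0.0152
press 2.0 t14.99 [ 0.4415 -0.2023  0.206 ] yaw39.03 F [-3.6 -2.   7.6] T [-0.3   0.76 -0.05] gap0.0151
   40.2 t15.24 [ 0.4415 -0.2024  0.206 ] yaw40.22 F [-5.2 -2.   7.5] T [-0.47  0.84 -0.09] gap0.0151
   41.2 t15.49 [ 0.4415 -0.2025  0.2061] yaw41.21 F [-4.7 -3.8  7.4] T [-0.53  0.92 -0.2 ] gap0.0148
   42.2 t15.74 [ 0.4414 -0.2026  0.206 ] yaw42.20 F [-5.2 -3.8  6.8] T [-0.71  0.95 -0.3 ] gap0.0150
press 2.5 t16.24 [ 0.4416 -0.2024  0.2056] yaw39.03 F [-4.  -2.1  7.5] T [-0.38  0.77 -0.04] gap0.0150
   40.2 t16.49 [ 0.4416 -0.2025  0.2057] yaw40.22 F [-4.9 -3.2  8.9] T [-0.43  0.77 -0.05] gap0.0149
   41.2 t16.74 [ 0.4415 -0.2026  0.2057] yaw41.21 F [-5.  -3.2  7.3] T [-0.57  0.83 -0.24] gap0.0150
press 3.0 t17.24 [ 0.4417 -0.2025  0.2053] yaw39.03 F [-4.8 -2.6  8.7] T [-0.44  0.77 -0.04] gap0.0151
   40.2 t17.49 [ 0.4416 -0.2025  0.2052] yaw40.23 F [-4.2 -2.9  8.6] T [-0.5   0.76 -0.06] gap0.0150
   41.2 t17.74 [ 0.4416 -0.2026  0.2052] yaw41.21 F [-4.1 -2.8  8. ] T [-0.61  0.82 -0.26] gap0.0152
```

```bash
sed -i "s/for yw in (40.2,41.2,42.2)/for yw in (41.4,42.4)/; s/^env.close_gripper.*//" press.py; python3 press.py 4.0 8.5
```

```text
back t18.24 [ 0.4416 -0.2024  0.2074] yaw39.01 F [-0.6 -4.4 -0.1] T [-0.83  0.14 -0.05] gap0.0151
press 4.0 t18.79 [ 0.4416 -0.2025  0.2043] yaw39.01 F [-3.1 -3.3  8.6] T [-0.65  0.56 -0.01] gap0.0148
   41.4 t19.04 [ 0.4415 -0.2026  0.2043] yaw41.41 F [-3.6 -4.5  8.6] T [-0.72  0.72 -0.18] gap0.0151
press 4.5 t19.54 [ 0.4416 -0.2024  0.2038] yaw39.01 F [-3.8 -3.2  9.4] T [-0.51  0.6  -0.03] gap0.0150
   41.4 t19.79 [ 0.4415 -0.2026  0.2038] yaw41.41 F [-4.5 -4.9  9.2] T [-0.67  0.72 -0.13] gap0.0150
   42.4 t20.04 [ 0.4415 -0.2026  0.2038] yaw42.39 F [-3.6 -3.7  9.1] T [-0.73  0.81 -0.22] gap0.0151
press 5.0 t20.54 [ 0.4416 -0.2024  0.2034] yaw39.01 F [-3.2 -2.5 10.3] T [-0.47  0.65 -0.06] gap0.0151
   41.4 t20.79 [ 0.4415 -0.2025  0.2034] yaw41.41 F [-4.3 -3.7  9.6] T [-0.57  0.7  -0.13] gap0.0147
   42.4 t21.04 [ 0.4415 -0.2026  0.2034] yaw42.39 F [-5.6 -3.4  9.7] T [-0.66  0.79 -0.24] gap0.0149
press 5.5 t21.54 [ 0.4416 -0.2024  0.203 ] yaw39.01 F [-2.9 -2.8 10.7] T [-0.5   0.69 -0.03] gap0.0150
   41.4 t21.79 [ 0.4416 -0.2025  0.2026] yaw41.43 F [-2.3 -4.7  8.3] T [-0.56  0.49  0.05] gap0.0151
   42.4 t22.04 [ 0.4416 -0.2024  0.2025] yaw42.41 F [-3.4 -3.7  7.1] T [-0.54  0.51 -0.01] gap0.0151
FREE? at 5.5
```

It came free at about 4.7 mm, with no seal force. Turning on to the slots now.

```bash
python3 - <<'E'
from h import *
X,Y,z=0.4413,-0.2022,0.2018; yaw=42.4
b=st()
while yaw<74:
    yaw=min(yaw+2.5,74.2)
    env.goto([X,Y,z],[180,0,yaw]); o=st(yaw)
    if o['wrist_torque'][2]<-0.22 or o['contact_force'][2]>16: print('resist'); break
E
```

```text
t22.04 [ 0.4416 -0.2024  0.2025] yaw42.41 F [-3.4 -3.7  7.1] T [-0.54  0.51 -0.01] gap0.0151
44.9 t22.29 [ 0.4414 -0.2023  0.2022] yaw44.88 F [-2.6 -3.9  5.4] T [-0.59  0.39  0.14] gap0.0148
47.4 t22.54 [ 0.4413 -0.2022  0.202 ] yaw47.36 F [-2.6 -2.6  5. ] T [-0.54  0.45  0.1 ] gap0.0149
49.9 t22.79 [ 0.4413 -0.2021  0.202 ] yaw49.86 F [-4.1 -2.3  5. ] T [-0.53  0.49  0.01] gap0.0151
52.4 t23.04 [ 0.4412 -0.2021  0.202 ] yaw52.36 F [-3.6 -3.4  5.2] T [-0.48  0.53  0.04] gap0.0151
54.9 t23.29 [ 0.4412 -0.2021  0.202 ] yaw54.86 F [-4.2 -3.   5.6] T [-0.45  0.59  0.01] gap0.0149
57.4 t23.54 [ 0.4412 -0.202   0.202 ] yaw57.36 F [-4.5 -2.4  5.4] T [-0.4   0.6   0.16] gap0.0151
59.9 t23.79 [ 0.4411 -0.202   0.202 ] yaw59.87 F [-3.6 -2.   6.5] T [-0.38  0.66  0.08] gap0.0154
62.4 t24.04 [ 0.4411 -0.202   0.202 ] yaw62.36 F [-4.2 -1.7  6.6] T [-0.35  0.79  0.01] gap0.0150
64.9 t24.29 [ 0.441  -0.202   0.2021] yaw64.86 F [-5.6 -2.4  6.1] T [-0.23  0.82  0.04] gap0.0153
67.4 t24.54 [ 0.441  -0.202   0.2022] yaw67.36 F [-4.7 -1.3  7.9] T [-0.23  0.94  0.02] gap0.0152
69.9 t24.79 [ 0.441  -0.202   0.2023] yaw69.87 F [-6.  -1.7 10. ] T [-0.24  1.05  0.07] gap0.0148
72.4 t25.04 [ 0.441  -0.2021  0.2024] yaw72.37 F [-5.2 -2.4  9.5] T [-0.31  1.07  0.04] gap0.0149
74.2 t25.29 [ 0.441  -0.2021  0.2024] yaw74.16 F [-5.5 -2.5  9. ] T [-0.28  1.11 -0.05] gap0.0152
```

```bash
python3 - <<'E'
from h import *
X,Y=0.441,-0.2022
print(env.line_to([X,Y,0.212],velocity=0.02,contact_N=25)); st()
print(env.line_to([X,Y,0.25],velocity=0.06,contact_N=20)); o=st()
im=optics.capture('wrist'); cv2.imwrite('pics/w4.png',im[:,:,::-1])
im=optics.capture('scene'); cv2.imwrite('pics/s4.png',cv2.resize(im[100:260,150:350,::-1],None,fx=3,fy=3))
E
```

```text
False
 t25.95 [ 0.441  -0.202   0.2119] yaw74.20 F [-2.1 -1.6  3.3] T [-0.18  0.43  0.03] gap0.0148
False
 t26.73 [ 0.4409 -0.2021  0.2497] yaw74.20 F [-0.6  0.3 -1.5] T [-0.01 -0.04 -0.02] gap0.0147
```

View pics/w4.png

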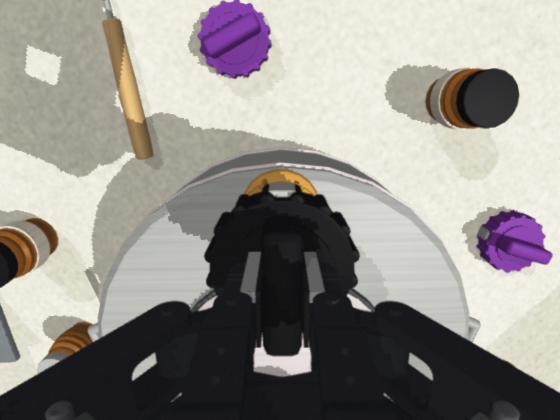

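View pics/s4.png

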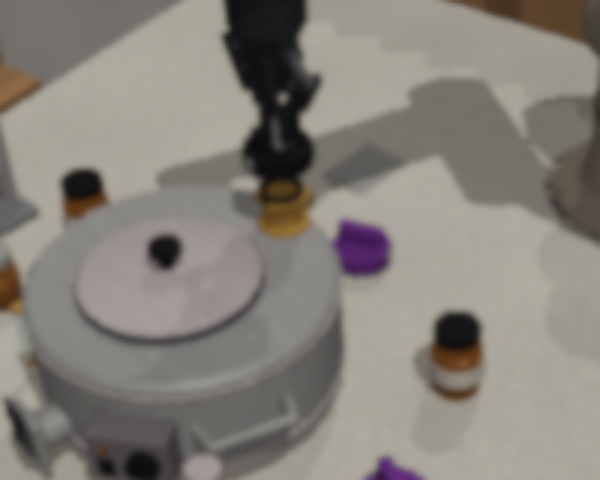

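Lifted clear: the neck's mouth is open and the force reads only the cap's weight. I'll cross-check the tray position and carry the cap there.

```bash
python3 - <<'E'
from h import *
s=cam('scene')
for p in [(325,265),(376,292),(330,354),(275,320)]: print(np.round(unproj(s,p,.02),3))
env.line_to([0.441,-0.202,0.28],velocity=0.15)
env.goto([0.590,0.198,0.26],[180,0,90]); st()
im=optics.capture('wrist'); cv2.imwrite('pics/w5.png',im[:,:,::-1])
E
```

```text
[0.521 0.134 0.02 ]
[0.529 0.296 0.02 ]
[0.755 0.284 0.02 ]
[0.748 0.12  0.02 ]
 t28.76 [0.5902 0.1968 0.2601] yaw89.91 F [-0.7 -0.7 -1.7] T [-0.07 -0.    0.02] gap0.0149
```

View pics/w5.png

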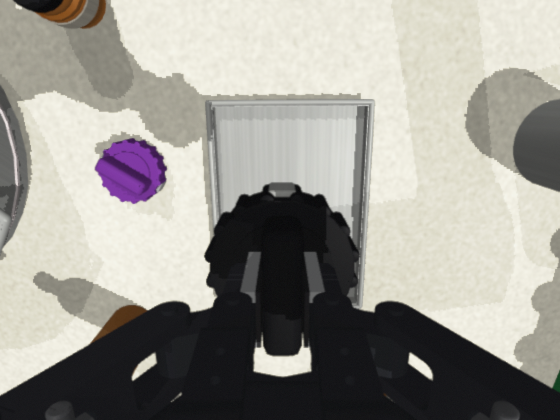

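```bash
python3 - <<'E'
from h import *
o=env.get_obs(); c=cam('wrist',o)
a=unproj(c,(206,101),.02);b=unproj(c,(375,100),.02); print(a,b)
m=(a+b)/2; n=(b-a)[:2]; L=np.linalg.norm(n); n/=L
u=np.array([n[1],-n[0]]); u=u if u[0]>0 else -u
C=m[:2]+u*.12; t=C-u*.052; print(L,'centre',C,'target',t)
assert abs(L-.17)<.02 and np.linalg.norm(t-[.59,.198])<.025
env.line_to([*t,0.09],velocity=0.15); st()
print(env.line_to([*t,0.05],velocity=0.04)); st()
print(env.line_to([*t,0.036],velocity=0.015,contact_N=3)); st()
E
```

```text
[0.5172049  0.11712164 0.02      ] [0.51649932 0.29198721 0.02      ]
0.17486699432569727 centre [0.63685113 0.20503861] target [0.58485155 0.2048288 ]
 t30.09 [0.5854 0.2049 0.091 ] yaw90.00 F [-0.1  0.3 -1.3] T [-0.02 -0.01 -0.01] gap0.0147
False
 t31.24 [0.585  0.2049 0.0503] yaw90.00 F [ 0.4  0.2 -2.5] T [-0.02  0.03  0.02] gap0.0149
True
 t31.93 [0.5847 0.2048 0.0391] yaw90.00 F [ 0.6 -0.3  3.4] T [ 0.02 -0.15 -0.05] gap0.0148
```

```bash
python3 - <<'E'
from h import *
env.open_gripper(); st()
o=env.get_obs(); p=o['tool_pos']
env.line_to([p[0],p[1],0.12],velocity=0.08); 
env.goto([p[0]-0.05,p[1],0.25],[180,0,90]); o=st()
im=optics.capture('wrist'); cv2.imwrite('pics/w6.png',im[:,:,::-1])
env.goto([0.35,0.25,0.3],[180,0,60]); st()
im=optics.capture('scene'); cv2.imwrite('pics/s6.png',im[:,:,::-1])
im=optics.capture('top'); cv2.imwrite('pics/t6.png',im[:,:,::-1])
E
```

```text
t32.62 [0.5842 0.2047 0.0386] yaw90.00 F [-0.4  0.6 -0.3] T [ 0.03 -0.03  0.01] gap0.0855
 t34.40 [0.534  0.2047 0.2497] yaw90.00 F [-0.4 -0.8 -0.4] T [-0.04 -0.   -0.03] gap0.0855
 t35.25 [0.3507 0.2499 0.2992] yaw60.05 F [0.2 0.9 0.5] T [ 0.02 -0.04  0.03] gap0.0855
```

View pics/w6.png

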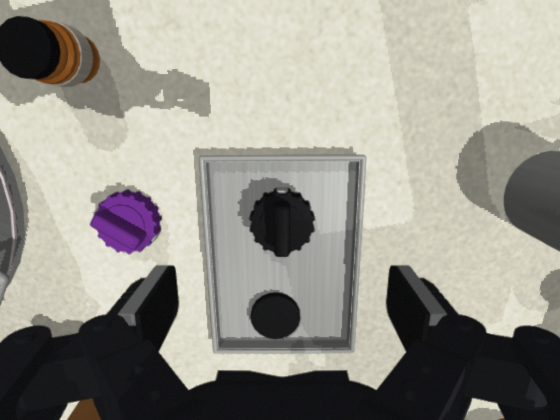

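View pics/s6.png

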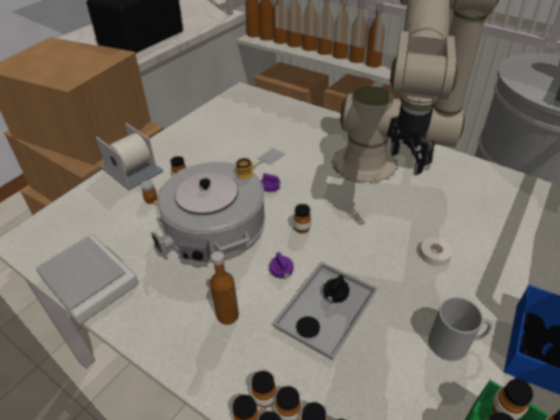

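View pics/t6.png

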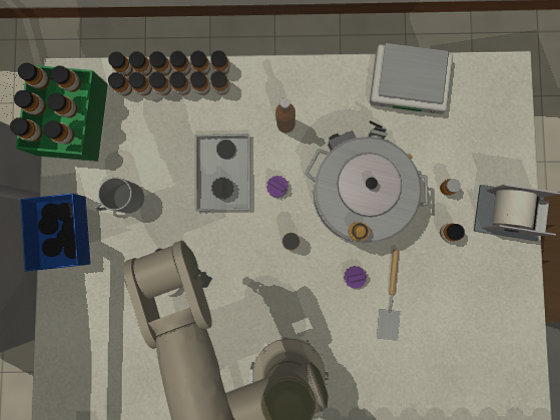

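The cap stands upright in the tray's empty half (wrist picture (282,222), bar up). The neck is open at top (358,231), and the bystanders are where they were.

```bash
python3 - <<'E'
from h import *
c=cam('top'); s=cam('scene')
print(unproj(c,(222,188),.04),unproj(s,(337,290),.04))
env.hand_in(); print(env.get_obs()['t'])
E
```

```text
[0.58485943 0.20363963 0.04      ] [0.59381825 0.2114455  0.04      ]
the job is handed in; nothing more can be done
the job is handed in; nothing more can be done
```

The pressure cap is off the filler neck and standing grip bar up in the empty half of the tray. I handed the job in at about 35 s on the clock; it gives no verdict.

- **Venting:** I turned the black cap 28° anticlockwise to the first stop and held it there for 2.3 s. The stop torque peaked at 0.28 N m. If one tooth took it all, that is about 13 N.
- **Pressing past the stop:** I pressed in 0.5 mm steps, backing off the tooth before each one. The cap came free at about 4.7 mm. Force never rose sharply enough to suggest the seal, and the highest press was about 11 N. I then turned it to the slots.
- **Lifting and placing:** It lifted off freely and was set down at 15 mm/s, stopping on a 3 N touch.

**Last checks:**
- **Cap position:** The last top picture puts the cap at (0.585, 0.204), about -52 mm in the tray's x.
- **Scene:** The neck is open, the bystanders look unmoved, and the gripper is clear.
- **Disagreement:** The scene camera put the cap about 9 mm further along x and 8 mm along y. That is still well inside the allowed area.
- **Side force:** A steady 4–6 N sideways force showed while the cap was gripped against the stop and turned to the slots. It vanished once the cap was lifted.
- **Not measured:** I couldn't read the contact forces on the teeth and seal directly, so the figures above come from the wrist sensor.

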